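# Dock the reagent cassettes from the delivery stack

## Task

Take the criss-cross stack of four reagent cassettes apart and set each cassette in the docking bay of its own colour, lying flat on the bay floor inside the rim. Keep the cassettes upright and set them down rather than dropping them. Leave the tube rack and the little vial alone.

Things in the scene. Friction and masses are not known exactly. Their poses are not given: they have to be found in the camera images.
- cassette_red: Loose closed box, 140 long (its x) x 50 wide (its y) x 45 high: white body, top 14 mm and lid red; flat top and bottom, same either way round, 0.18 to 0.34 kg. Origin: centre of its underside, z up. Starts in the stack's lower layer (on a 4 mm black mat, parallel to the other lower one, 40 mm gap between).
- cassette_blue: Loose closed box, 140 long (its x) x 50 wide (its y) x 45 high: white body, top 14 mm and lid blue; flat top and bottom, same either way round, 0.18 to 0.34 kg. Origin: centre of its underside, z up. Starts in the stack's lower layer (on a 4 mm black mat, parallel to the other lower one, 40 mm gap between).
- cassette_green: Loose closed box, 140 long (its x) x 50 wide (its y) x 45 high: white body, top 14 mm and lid green; flat top and bottom, same either way round, 0.18 to 0.34 kg. Origin: centre of its underside, z up. Starts in the stack's upper layer (crosswise over the two lower ones, 40 mm gap to the other upper one).
- cassette_yellow: Loose closed box, 140 long (its x) x 50 wide (its y) x 45 high: white body, top 14 mm and lid yellow; flat top and bottom, same either way round, 0.18 to 0.34 kg. Origin: centre of its underside, z up. Starts in the stack's upper layer (crosswise over the two lower ones, 40 mm gap to the other upper one).
- bay_red: Docking bay for the red cassette: shallow red tray fixed to the bench, 164 (its x) x 74 (its y) outside, 156 x 66 inside, floor 3 thick, rim 4 thick rising to 10 above the bench (7 above the bay floor). Origin at the centre of its underside, on the bench; z up. A cassette sits in it lengthwise, 8 mm to spare each side.
- bay_blue: Docking bay for the blue cassette: shallow blue tray fixed to the bench, 164 (its x) x 74 (its y) outside, 156 x 66 inside, floor 3 thick, rim 4 thick rising to 10 above the bench (7 above the bay floor). Origin at the centre of its underside, on the bench; z up. A cassette sits in it lengthwise, 8 mm to spare each side.
- bay_green: Docking bay for the green cassette: shallow green tray fixed to the bench, 164 (its x) x 74 (its y) outside, 156 x 66 inside, floor 3 thick, rim 4 thick rising to 10 above the bench (7 above the bay floor). Origin at the centre of its underside, on the bench; z up. A cassette sits in it lengthwise, 8 mm to spare each side.
- bay_yellow: Docking bay for the yellow cassette: shallow yellow tray fixed to the bench, 164 (its x) x 74 (its y) outside, 156 x 66 inside, floor 3 thick, rim 4 thick rising to 10 above the bench (7 above the bay floor). Origin at the centre of its underside, on the bench; z up. A cassette sits in it lengthwise, 8 mm to spare each side.
- tube_rack: Bystander: loose white sample rack 90 (x) x 200 (y) x 45 high with yellow- and orange-capped tubes up to 110 above the bench, beyond the stack. Origin at the centre of its underside. Leave it alone.
- vial: Bystander: loose small vial with a black cap, 28 across, 50 high, standing on the bench nearer the robot than the stack. Origin at the centre of its underside. Leave it alone.
Things that resemble listed ones, but are neither listed nor needed, are in the scene too. Of the things that look like the bay_red, take the one that is farthest from the robot's base at the start. Of the things that look like the bay_blue, the smaller one is meant.

How it is judged:
By the outcome, as a careful person would: the job done as asked, in the order asked, and still so for the second after the job is handed in, with the robot touching nothing.
It also fails if it takes over 109 s, if anything falls off the work surface, if the arm or the gripper's body presses on something with over 40 N, if the wrist force passes 120 N, or if a joint passes its speed limit or range.

## Robot

A 6-joint arm with a two-finger parallel gripper is mounted at the origin on the work surface. World frame = base frame: x ahead of the robot, y to its left, z up, the work surface at z = 0. Lengths are in mm, angles in rad, forces in N, time in s.
With the tool pointing down it reaches from about 275 to 1000 mm from the base axis. Payload 8.4 kg.
Tool frame: the origin (TCP) lies at the very end of the fingers, on their centre line; the grasp point (between the pads) lies 19 mm behind it; z points along the fingers, y is the line along which they close (so a half turn about z gives the same grasp; the last joint's range is limited). The gripper opens to 85 mm and grips with 20 to 120 N. Pads are 22 mm wide; open, the fingers measure 114 mm over their backs; the gripper's body (76 mm by 85 mm) begins 54 mm behind the grasp point. The pads swing forward as they close: fully open they stand 13 mm farther back than shut.
Start: joints at [-1.343, 0.353, 1.633, -0, 1.155, -0.002], TCP at [142.363, -608.573, 231.281] pointing down, gripper open.
Joint ranges: [-2.63, 2.63], [-0.92, 2.1], [0.06, 2.66], [-1.3, 4.44], [0, 2.69], [-3.02, 3.02]. Speed limits (rad/s): [2.22, 2.22, 2.79, 3.14, 3.14, 3.14].

## Interface

Orientations are given as [roll, pitch, yaw] about the fixed x, y, z axes, in that order (R = Rz(yaw) Ry(pitch) Rx(roll)).
In Python, from rig import sensors, grab_frame, camera_params, order gives the robot as it stands. The module is installed in compiled form; this text tells all that it offers.
- The arm moves only by the tool move_arm, never from a script. Its argument "motion" is a list of rows, each a list of 7 numbers: the turn, a rotation vector about the tool's x, y, z in rad, then the shift along the tool's x, y, z in m, then the finger opening in m, from 0 to 0.0854. A call has 1 to 8 rows; each row is the pose to reach, as a shift and turn from the pose commanded when the call began, along the tool's axes at that moment; what a row does not reach only later rows make up. A row lasts 1/8 s, in which the tool goes at most 62.5 mm and 10.7 degrees, less where a joint would pass 70% of its speed; a pose out of reach is approached as far as the arm can. A call with a gripper value outside its range is refused whole. The fingers move at their own pace and stop on an object; "grip_force" is the grip in N (left out, the last holds). Time passes only in rows, so rows that repeat a pose let the fingers close. It gives the time, the measured TCP pose, the force, the opening and the grip force at its end, in the units of the state.
- sensors.sense(): the state, without advancing time (a new reading comes with each control period).
- grab_frame(name): name is "side" or "top" or "wrist"; returns (picture, depth): 420x560x3 uint8, red, green, blue; 420x560 float32, mm along the optical axis (not along the pixel's ray), 0 where there is no reading.
- camera_params(name): a dict with "camera_matrix" (3x3 intrinsics, pixels), "world_from_camera" (4x4, takes a point from camera to world coordinates). Camera axes: x right, y down, z forward; pixel columns grow to the right and rows downward; lengths in mm; the calibration is good to about 2 mm. The wrist camera is an equidistant fisheye: a pixel r from the principal point sees the ray r / f radians off the axis. A picture is of the moment at which its call begins: read the wrist's pose just before it. camera_params takes no time and is no camera call; for the wrist camera it gives the pose at the moment of the call.
- order.sign_off(): hands the job in; it is judged then, once.
The state is a dict: "clock": time; "qpos": joint angles; "qvel": joint speeds; "joint_efforts": joint torques, N m; "eef_pos": TCP position; "tcp_rot": TCP orientation; "contact_force": force on the tool from outside, world axes, zero at the start; "wrist_torque": the same for the moment, N m; "opening": opening from 0.0 (shut) to 1.0 (fully open); "grasp_force": force on a finger pad.
Only numpy, scipy, OpenCV 4.12 (cv2) and the standard library are available. Lean on these libraries where they do the work, as an engineer would, in place of code of your own. Each camera call takes 0.05 s, during which the arm holds its last target. There are 200 camera calls.

## Working session

There is one attempt and no reset: what is moved stays moved. The work goes in short steps, Python scripts to look and compute and a tool call to move; the robot and the scene stay as the last step left them, time stands still between calls to the robot, and variables do not carry over. Pictures are saved under pics/ and viewed, at most 14 in all, crops included, and the job is handed in when it is done.

Besides the shell and the picture viewer there is one more tool, called after "Call:" as a command line: name --pt "numbers of a row" for each row, then --argument value for the rest. move_arm: Moves the arm, as the interface text tells. Its arguments: {"type":"object","properties":{"motion":{"type":"array","items":{"type":"array","items":{"type":"number"}}},"grip_force":{"type":"number"}},"required":["motion"]}

```bash
mkdir -p pics
python3 - <<'E'
from rig import sensors, grab_frame, camera_params
import cv2,numpy as np
print(sensors.sense())
for n in("top","side"):
    p,d=grab_frame(n); cv2.imwrite(f"pics/{n}0.png",p[:,:,::-1]); np.savez(f"{n}0.npz",p=p,d=d)
    print(n,camera_params(n))
E
```

```text
{'clock': 0.0, 'qpos': array([-1.34338047e+00,  3.53638527e-01,  1.63417039e+00, -4.00727098e-05,
        1.15520022e+00, -2.37058883e-03]), 'qvel': array([-0.00200762, -0.00078748,  0.00040379, -0.00131375, -0.00169852,
        0.00037291]), 'joint_efforts': array([ 8.80597918e-05, -6.05251837e+01, -3.42064333e+01, -1.16876486e-04,
        9.19117330e-03, -2.26563736e-05]), 'eef_pos': array([ 142.24953324, -608.08608486,  230.55218289]), 'tcp_rot': array([-3.14017609e+00,  3.32806037e-05,  2.29802670e-01]), 'contact_force': array([ 0.66242856, -0.27600753,  0.06837822]), 'wrist_torque': array([ 0.0326463 , -0.00031716, -0.04665958]), 'grasp_force': 0.0, 'opening': 1.0006533463653167}
top {'camera_matrix': array([[405.13812945,   0.        , 278.46633927],
       [  0.        , 405.13812945, 211.68839526],
       [  0.        ,   0.        ,   1.        ]]), 'world_from_camera': array([[ 1.58709880e-02, -9.98342593e-01,  5.53188888e-02,
         4.44442438e+02],
       [-9.99732612e-01, -1.67749779e-02, -1.59155522e-02,
         4.54452120e+00],
       [ 1.68171468e-02, -5.50515017e-02, -9.98341883e-01,
         1.22832200e+03],
       [ 0.00000000e+00,  0.00000000e+00,  0.00000000e+00,
         1.00000000e+00]])}
side {'camera_matrix': array([[469.35973284,   0.        , 282.2705331 ],
       [  0.        , 469.35973284, 214.5467002 ],
       [  0.        ,   0.        ,   1.        ]]), 'world_from_camera': array([[-9.94871692e-01, -4.66103629e-02,  8.97651917e-02,
         4.20094338e+02],
       [-1.00691792e-01,  5.40331946e-01, -8.35405621e-01,
         8.83795756e+02],
       [-9.56444154e-03, -8.40160022e-01, -5.42254238e-01,
         6.51351034e+02],
       [ 0.00000000e+00,  0.00000000e+00,  0.00000000e+00,
         1.00000000e+00]])}
```

View pics/top0.png

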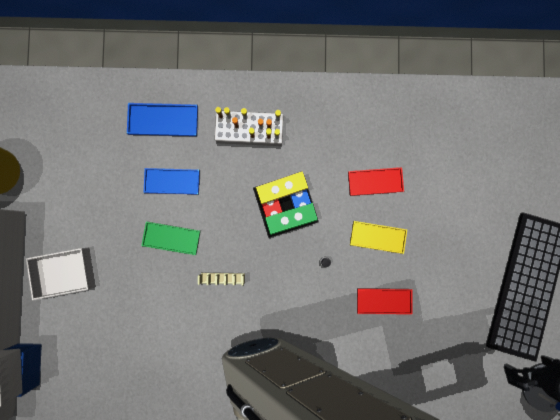

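View pics/side0.png

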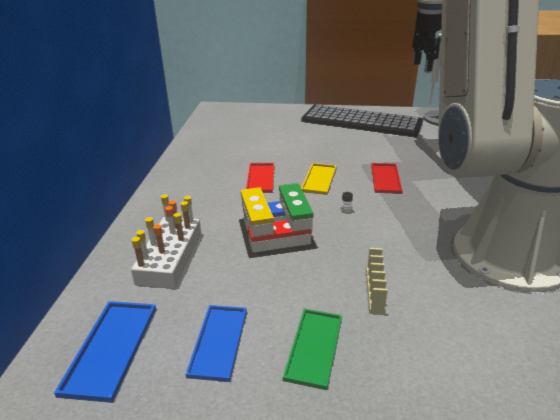

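The top view shows the stack at about (286,204): yellow is on the far side and green on the near side. Under them lie red (left) and blue (right). The target bays are red (376,181), yellow (379,237), small blue (172,181) and green (171,238). The decoys are red at (384,300) and the big blue at (162,120), and the vial is at (325,262).

```bash
cat > h.py <<'E'
import cv2,numpy as np
from rig import camera_params
H={'red':[(0,8),(172,180)],'blue':[(105,128)],'green':[(50,80)],'yellow':[(20,33)]}
def mask(p,c):
    h=cv2.cvtColor(p,cv2.COLOR_RGB2HSV); m=0
    for a,b in H[c]: m=m|cv2.inRange(h,(a,150,70),(b,255,255))
    return m
def cast(n,uv,z):
    P=camera_params(n);K=P['camera_matrix'];T=P['world_from_camera']
    uv=np.atleast_2d(uv).astype(float)
    r=np.c_[(uv-K[[0,1],2])/K[0,0],np.ones(len(uv))]@T[:3,:3].T
    o=T[:3,3]; return (o+r*((z-o[2])/r[:,2])[:,None])[:,:2]
def rects(p,c,z,n='top',amin=100):
    out=[]
    for k in cv2.findContours(mask(p,c),cv2.RETR_EXTERNAL,cv2.CHAIN_APPROX_NONE)[0]:
        if cv2.contourArea(k)<amin: continue
        w=cast(n,k[:,0],z).astype(np.float32)
        (x,y),(a,b),t=cv2.minAreaRect(w)
        if a<b: a,b,t=b,a,t+90
        t=(t+90)%180-90   # long axis angle about z, deg
        out.append((round(x),round(y),round(a),round(b),round(t,1),tuple(k[:,0].mean(0).round().astype(int).tolist())))
    return out
E
python3 - <<'E'
from h import *
p=np.load('top0.npz')['p'];d=np.load('top0.npz')['d']
for c in H:
    print(c,'z10',rects(p,c,10)); print('   z94',[r for r in rects(p,c,94) if 240<r[5][0]<330])
    print('   z49',[r for r in rects(p,c,49,amin=20) if 240<r[5][0]<330])
hv=cv2.cvtColor(p,cv2.COLOR_RGB2HSV)
# black mat
m=cv2.inRange(p,(0,0,0),(45,45,45)); m[:,:240]=0;m[:,335:]=0;m[:160]=0;m[280:]=0
for k in cv2.findContours(m,0,1)[0]:
    if len(k)>5: print('dark',cv2.boundingRect(k),cv2.minAreaRect(cast('top',k[:,0],4).astype(np.float32)))
print('vial',cast('top',(325,262),50))
E
```

```text
red z10 [(250, -335, 163, 71, -89.3, (384, 301)), (524, 6, 54, 39, -70.6, (271, 208)), (610, -309, 164, 74, -84.6, (376, 181))]
   z94 [(518, 6, 51, 36, -70.6, (271, 208))]
   z49 [(521, 6, 53, 38, -70.6, (271, 208))]
blue z10 [(553, -80, 54, 40, -70.8, (300, 199)), (599, 310, 164, 73, 89.0, (171, 181)), (787, 344, 211, 96, 89.7, (162, 119))]
   z94 [(545, -74, 50, 37, -70.8, (300, 199))]
   z49 [(549, -77, 52, 39, -70.8, (300, 199))]
green z10 [(428, 307, 162, 69, 81.4, (170, 238)), (493, -52, 149, 55, -72.0, (291, 219))]
   z94 [(489, -48, 139, 51, -72.0, (291, 219))]
   z49 [(491, -50, 144, 53, -72.0, (291, 219))]
yellow z10 [(441, -317, 164, 73, 81.7, (378, 237)), (585, -23, 151, 53, -69.9, (281, 188))]
   z94 [(575, -21, 140, 50, -69.9, (281, 188))]
   z49 [(581, -22, 146, 52, -69.9, (281, 188))]
dark (279, 195, 15, 16) ((539.39111328125, -36.78484344482422), (39.407779693603516, 33.62417221069336), 19.298168182373047)
dark (307, 189, 2, 4) ((578.2572631835938, -102.19552612304688), (9.537365913391113, 1.365179419517517), 27.242168426513672)
dark (254, 188, 64, 50) ((485.28662109375, -11.056282043457031), (215.5494842529297, 110.22403717041016), 63.25821304321289)
vial [[ 365.94275003 -151.46167013]]
```

```bash
cat >> h.py <<'E'
def go(x,y,z,yaw):
    "print turn and shift (tool axes, rad and m) from the present pose to a tool-down pose"
    from rig import sensors
    from scipy.spatial.transform import Rotation as R
    s=sensors.sense(); R0=R.from_euler('xyz',s['tcp_rot']); R1=R.from_euler('xyz',[np.pi,0,np.radians(yaw)])
    print('t',round(s['clock'],2),'pos',s['eef_pos'].round(1),'yaw',np.degrees(s['tcp_rot'][2]).round(1),'F',s['contact_force'].round(1),'grip',round(s['grasp_force'],1),'open',round(s['opening']*85.4,1))
    print('  go',(R0.inv()*R1).as_rotvec().round(3),(R0.inv().apply(np.array([x,y,z])-s['eef_pos'])/1000).round(4))
E
python3 - <<'E'
from h import *
p=np.load('side0.npz')['p']
for c in H:
    print(c,'z10',rects(p,c,10,'side',300)); print('   z94',[r for r in rects(p,c,94,'side') if 240<r[5][0]<330])
go(489,-48,170,108)
E
```

```text
red z10 [(251, -331, 165, 73, 89.9, (386, 177)), (610, -302, 171, 73, -84.8, (260, 177))]
   z94 [(525, 83, 105, 56, 19.4, (273, 232)), (585, -146, 148, 63, -84.8, (260, 177))]
blue z10 [(599, 313, 165, 74, 89.4, (217, 342)), (788, 346, 216, 97, 89.6, (106, 352)), (1679, -1831, 4529, 1195, -57.3, (66, 173))]
   z94 []
green z10 [(428, 310, 162, 72, 81.3, (313, 346)), (501, -185, 153, 52, -72.1, (295, 200))]
   z94 [(427, 385, 141, 63, 81.3, (313, 346)), (490, -45, 133, 45, -72.1, (295, 200))]
yellow z10 [(600, -147, 176, 58, -69.8, (256, 206)), (442, -310, 173, 74, 81.9, (319, 178))]
   z94 [(576, -12, 153, 51, -69.8, (256, 206)), (439, -154, 150, 64, 81.9, (319, 178))]
t 0.1 pos [ 142.3 -608.2  230.7] yaw 13.2 F [-0.2 -0.3 -0.6] grip 0.0 open 85.5
  go [-1.000e-03 -1.000e-03 -1.655e+00] [ 0.4652 -0.4664  0.0612]
```

Call:
move_arm --pt "0 0 -1.655 0.465 -0.466 0.061 0.0854" --pt "0 0 -1.655 0.465 -0.466 0.061 0.0854" --pt "0 0 -1.655 0.465 -0.466 0.061 0.0854" --pt "0 0 -1.655 0.465 -0.466 0.061 0.0854" --pt "0 0 -1.655 0.465 -0.466 0.061 0.0854" --pt "0 0 -1.655 0.465 -0.466 0.061 0.0854" --pt "0 0 -1.655 0.465 -0.466 0.061 0.0854" --pt "0 0 -1.655 0.465 -0.466 0.061 0.0854"

```text
clock: 1.1
eef_pos: [405.3, -183.5, 185.1]
tcp_rot: [3.141, 0.0, 1.736]
contact_force: [1.1, -1.1, 0.8]
opening: 1.001
grasp_force: 0.0
```

```bash
python3 -c "
from h import *
go(489,-47,170,108)"
```

```text
t 1.1 pos [ 405.3 -183.5  185.1] yaw 99.5 F [ 1.1 -1.1  0.8] grip 0.0 open 85.5
  go [ 0.     0.    -0.149] [0.1209 0.105  0.0151]
```

Call:
move_arm --pt "0 0 -0.149 0.121 0.105 0.015 0.0854" --pt "0 0 -0.149 0.121 0.105 0.015 0.0854" --pt "0 0 -0.149 0.121 0.105 0.015 0.0854" --pt "0 0 -0.149 0.121 0.105 0.015 0.0854" --pt "0 0 -0.149 0.121 0.105 0.015 0.0854"

```text
clock: 1.72
eef_pos: [488.4, -49.5, 169.9]
tcp_rot: [-3.141, -0.0, 1.879]
contact_force: [0.1, 0.4, 0.2]
opening: 0.997
grasp_force: 0.0
```

```bash
python3 -c "
from h import *
from rig import grab_frame
go(489,-47,170,108)
go(489,-47,62,108)
p,d=grab_frame('wrist');cv2.imwrite('pics/w1.png',p[:,:,::-1])"
```

```text
t 1.73 pos [488.4 -49.5 169.9] yaw 107.7 F [0.1 0.4 0.2] grip 0.0 open 85.2
  go [-0.001 -0.    -0.006] [ 0.0022  0.0013 -0.0001]
t 1.73 pos [488.4 -49.5 169.9] yaw 107.7 F [0.1 0.4 0.2] grip 0.0 open 85.2
  go [-0.001 -0.    -0.006] [0.0022 0.0014 0.1079]
```

View pics/w1.png

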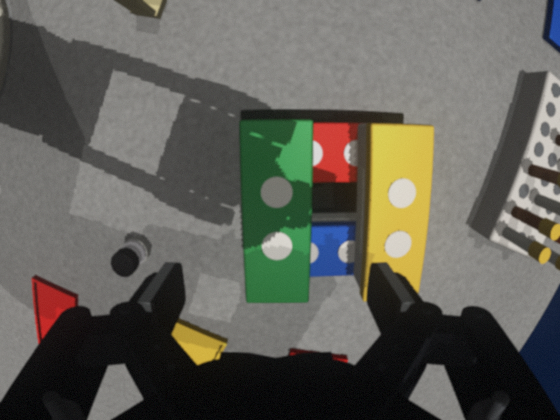

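The wrist view shows green (centre about (277,210)) midway between the open fingers (170 and 390, row 290). Next I descend and grip it.

Call:
move_arm --pt "0 0 -0.006 0.002 0.001 0.04 0.078" --pt "0 0 -0.006 0.002 0.001 0.08 0.078" --pt "0 0 -0.006 0.002 0.001 0.108 0.078" --pt "0 0 -0.006 0.002 0.001 0.108 0.05" --pt "0 0 -0.006 0.002 0.001 0.108 0.044" --pt "0 0 -0.006 0.002 0.001 0.108 0.044" --pt "0 0 -0.006 0.002 0.001 0.108 0.044" --pt "0 0 -0.006 0.002 0.001 0.108 0.044" --grip_force 40

```text
clock: 2.78
eef_pos: [489.7, -47.1, 62.8]
tcp_rot: [3.141, 0.0, 1.885]
contact_force: [-0.9, -0.6, 4.1]
opening: 0.581
grasp_force: 43.8
```

```bash
python3 -c "
from h import *
go(489,-47,170,108)"
```

```text
t 2.77 pos [489.7 -47.1  62.8] yaw 108.0 F [-0.9 -0.6  4.1] grip 43.8 open 49.7
  go [ 0.001  0.    -0.   ] [ 0.0003 -0.0006 -0.1072]
```

Call:
move_arm --pt "0 0 0 0 0 -0.01 0.044" --pt "0 0 0 0 0 -0.03 0.044" --pt "0 0 0 0 0 -0.06 0.044" --pt "0 0 0 0 0 -0.09 0.044" --pt "0 0 0 0 0 -0.09 0.044"

```text
clock: 3.4
eef_pos: [491.0, -47.1, 154.5]
tcp_rot: [3.137, 0.002, 1.885]
contact_force: [1.4, -0.5, -3.2]
opening: 0.58
grasp_force: 43.2
```

```bash
python3 -c "
from h import *
go(428,308,150,81.4)"
```

```text
t 3.4 pos [491.  -47.1 154.5] yaw 108.0 F [ 1.4 -0.5 -3.2] grip 43.2 open 49.5
  go [0.005 0.001 0.464] [0.3572 0.0498 0.0041]
```

Call:
move_arm --pt "0 0 0.04 0.03 0.004 0.0 0.044" --pt "0 0 0.12 0.09 0.012 0.001 0.044" --pt "0 0 0.2 0.15 0.021 0.002 0.044" --pt "0 0 0.28 0.21 0.03 0.003 0.044" --pt "0 0 0.36 0.27 0.038 0.004 0.044" --pt "0 0 0.43 0.33 0.046 0.004 0.044" --pt "0 0 0.464 0.357 0.05 0.004 0.044" --pt "0 0 0.464 0.357 0.05 0.004 0.044"

```text
clock: 4.4
eef_pos: [425.6, 309.4, 147.1]
tcp_rot: [-3.141, 0.001, 1.424]
contact_force: [-0.0, -0.4, -1.9]
opening: 0.58
grasp_force: 43.0
```

```bash
python3 -c "
from h import *
from rig import grab_frame
go(428,308,16,81.4)
p,d=grab_frame('wrist');cv2.imwrite('pics/w2.png',p[:,:,::-1])"
```

```text
t 4.4 pos [425.6 309.4 147.1] yaw 81.6 F [-0.  -0.4 -1.9] grip 43.0 open 49.5
  go [-0.001  0.001  0.003] [-0.001   0.0027  0.1311]
```

View pics/w2.png

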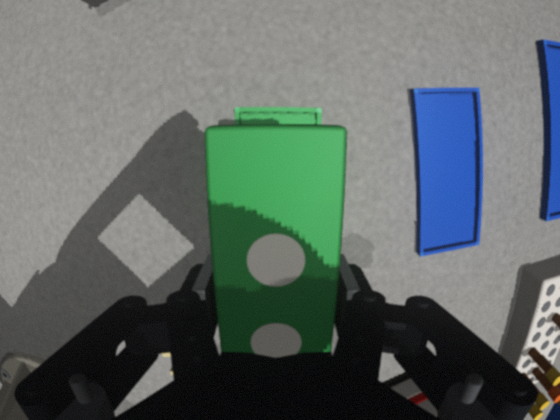

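Green is held square, with its bay (far edge at row 110, columns 236–321) straight below it. I lower it next.

Call:
move_arm --pt "0 0 0.003 -0.001 0.003 0.03 0.044" --pt "0 0 0.003 -0.001 0.003 0.065 0.044" --pt "0 0 0.003 -0.001 0.003 0.1 0.044" --pt "0 0 0.003 -0.001 0.003 0.12 0.044" --pt "0 0 0.003 -0.001 0.003 0.125 0.044" --pt "0 0 0.003 -0.001 0.003 0.127 0.044" --pt "0 0 0.003 -0.001 0.003 0.128 0.044" --pt "0 0 0.003 -0.001 0.003 0.128 0.044"

```text
clock: 5.45
eef_pos: [429.9, 306.7, 20.8]
tcp_rot: [3.141, -0.001, 1.418]
contact_force: [0.4, -0.1, -1.9]
opening: 0.581
grasp_force: 42.9
```

```bash
python3 -c "
from h import *
go(428,308,16.5,81.4)"
```

```text
t 5.45 pos [429.9 306.7  20.8] yaw 81.2 F [ 0.4 -0.1 -1.9] grip 42.9 open 49.6
  go [ 0.001 -0.001 -0.003] [ 0.0009 -0.002   0.0043]
```

Call:
move_arm --pt "0 0 0 0.001 -0.002 0.001 0.044" --pt "0 0 0 0.001 -0.002 0.002 0.044" --pt "0 0 0 0.001 -0.002 0.003 0.044" --pt "0 0 0 0.001 -0.002 0.004 0.044" --pt "0 0 0 0.001 -0.002 0.004 0.044"

```text
clock: 6.08
eef_pos: [427.6, 307.9, 16.7]
tcp_rot: [-3.141, 0.0, 1.418]
contact_force: [-1.9, -0.7, 8.8]
opening: 0.579
grasp_force: 44.4
```

Contact is felt, so it has landed. I release and rise.

Call:
move_arm --pt "0 0 0 0 0 0 0.054" --pt "0 0 0 0 0 0 0.062" --pt "0 0 0 0 0 0 0.068" --pt "0 0 0 0 0 0 0.072" --pt "0 0 0 0 0 -0.02 0.076" --pt "0 0 0 0 0 -0.07 0.076" --pt "0 0 0 0 0 -0.12 0.08" --pt "0 0 0 0 0 -0.15 0.08"

```text
clock: 7.08
eef_pos: [428.3, 308.3, 168.7]
tcp_rot: [3.14, -0.002, 1.418]
contact_force: [0.0, 0.1, -0.5]
opening: 0.932
grasp_force: 0.0
```

Run:
```python
from h import *
from rig import grab_frame
go(575,-20,170,110.1)
p,d=grab_frame('top');cv2.imwrite('pics/t2.png',cv2.resize(p[130:290,120:440,::-1],None,fx=2.4,fy=2.4))
for c in H: print(c,rects(p,c,94 if c=='yellow' else 48))
```

```text
t 7.08 pos [428.3 308.3 168.7] yaw 81.2 F [ 0.   0.1 -0.5] grip 0.0 open 79.6
  go [ 0.002 -0.001 -0.504] [-0.3021  0.195  -0.0015]
red [(256, -324, 158, 69, -89.3, (384, 301)), (497, -3, 90, 53, 19.4, (274, 216)), (605, -299, 159, 72, -84.8, (376, 181))]
blue [(524, -86, 93, 52, 19.2, (303, 207)), (594, 301, 157, 70, -89.0, (171, 181)), (777, 333, 204, 93, 89.7, (162, 119))]
green [(426, 284, 129, 69, 79.9, (176, 239))]
yellow [(441, -295, 153, 68, 81.7, (378, 237)), (575, -21, 140, 50, -69.9, (281, 188))]
```

View pics/t2.png

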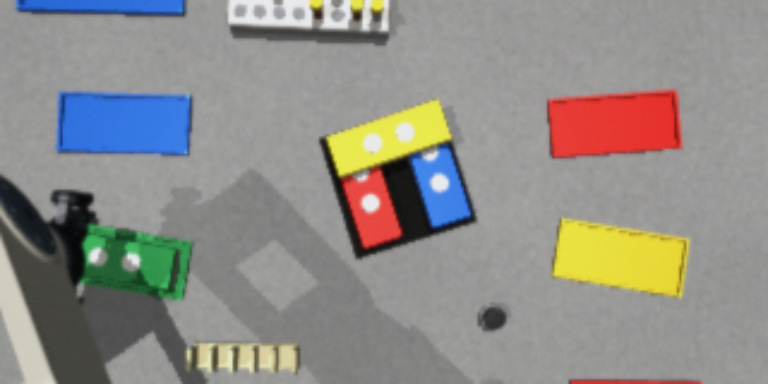

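Green lies inside its bay (crop around (135,260)). Yellow, red and blue look undisturbed. Yellow is next.

Call:
move_arm --pt "0 0 -0.06 -0.03 0.02 0 0.08" --pt "0 0 -0.14 -0.085 0.055 0 0.08" --pt "0 0 -0.22 -0.14 0.09 0 0.08" --pt "0 0 -0.3 -0.195 0.125 0 0.08" --pt "0 0 -0.38 -0.25 0.16 0 0.08" --pt "0 0 -0.46 -0.285 0.184 -0.001 0.08" --pt "0 0 -0.504 -0.302 0.195 -0.001 0.08" --pt "0 0 -0.504 -0.302 0.195 -0.001 0.08"

```text
clock: 8.12
eef_pos: [574.6, -21.8, 166.7]
tcp_rot: [-3.141, -0.0, 1.919]
contact_force: [-0.5, 0.3, 1.4]
opening: 0.934
grasp_force: 0.0
```

```bash
python3 -c "
from h import *
go(575,-20.5,62,110.1)"
```

```text
t 8.12 pos [574.6 -21.8 166.7] yaw 110.0 F [-0.5  0.3  1.4] grip 0.0 open 79.8
  go [-0.    -0.    -0.002] [0.001  0.0008 0.1047]
```

Call:
move_arm --pt "0 0 -0.002 0.001 0.001 0.04 0.078" --pt "0 0 -0.002 0.001 0.001 0.08 0.078" --pt "0 0 -0.002 0.001 0.001 0.105 0.078" --pt "0 0 -0.002 0.001 0.001 0.105 0.05" --pt "0 0 -0.002 0.001 0.001 0.105 0.044" --pt "0 0 -0.002 0.001 0.001 0.105 0.044" --pt "0 0 -0.002 0.001 0.001 0.105 0.044" --pt "0 0 -0.002 0.001 0.001 0.105 0.044"

```text
clock: 9.12
eef_pos: [575.1, -19.1, 62.6]
tcp_rot: [3.141, 0.0, 1.924]
contact_force: [-0.8, 0.2, 0.6]
opening: 0.583
grasp_force: 43.5
```

Call:
move_arm --pt "0 0 0 0 0 -0.01 0.044" --pt "0 0 0 0 0 -0.03 0.044" --pt "0 0 0 0 0 -0.06 0.044" --pt "0 0 0 0 0 -0.09 0.044" --pt "0 0 0 0 0 -0.09 0.044"

```text
clock: 9.75
eef_pos: [576.7, -19.2, 154.9]
tcp_rot: [3.137, 0.002, 1.924]
contact_force: [-0.1, 0.3, -2.9]
opening: 0.578
grasp_force: 43.2
```

```bash
python3 -c "
from h import *
go(441,-316,150,81.7)"
```

```text
t 9.75 pos [576.7 -19.2 154.9] yaw 110.2 F [-0.1  0.3 -2.9] grip 43.2 open 49.4
  go [0.005 0.001 0.498] [-0.2316 -0.23    0.0042]
```

Call:
move_arm --pt "0 0 0.04 -0.02 -0.02 0.0 0.044" --pt "0 0 0.12 -0.058 -0.058 0.001 0.044" --pt "0 0 0.2 -0.096 -0.096 0.002 0.044" --pt "0 0 0.29 -0.135 -0.135 0.003 0.044" --pt "0 0 0.38 -0.174 -0.173 0.004 0.044" --pt "0 0 0.46 -0.212 -0.211 0.004 0.044" --pt "0 0 0.498 -0.232 -0.23 0.004 0.044" --pt "0 0 0.498 -0.232 -0.23 0.004 0.044"

```text
clock: 10.75
eef_pos: [438.0, -317.5, 147.1]
tcp_rot: [-3.14, -0.0, 1.423]
contact_force: [-0.6, -0.8, -2.4]
opening: 0.579
grasp_force: 43.0
```

```bash
python3 -c "
from h import *
go(441,-316,16.5,81.7)"
```

```text
t 10.75 pos [ 438.  -317.5  147.1] yaw 81.5 F [-0.6 -0.8 -2.4] grip 43.0 open 49.5
  go [-0.001 -0.    -0.003] [0.0019 0.003  0.1306]
```

Call:
move_arm --pt "0 0 0 0.001 0.001 0.03 0.044" --pt "0 0 0 0.001 0.001 0.065 0.044" --pt "0 0 0 0.001 0.001 0.1 0.044" --pt "0 0 0 0.001 0.001 0.12 0.044" --pt "0 0 0 0.001 0.001 0.125 0.044" --pt "0 0 0 0.001 0.001 0.127 0.044" --pt "0 0 0 0.001 0.001 0.128 0.044" --pt "0 0 0 0.001 0.001 0.128 0.044"

```text
clock: 11.75
eef_pos: [440.9, -315.7, 20.8]
tcp_rot: [3.141, 0.001, 1.426]
contact_force: [-0.4, -0.7, -2.3]
opening: 0.58
grasp_force: 42.9
```

```bash
python3 -c "
from h import *
from rig import grab_frame
go(441,-316,16.5,81.7)
p,d=grab_frame('side');cv2.imwrite('pics/s2.png',p[:,:,::-1])"
```

```text
t 11.75 pos [ 440.9 -315.7   20.8] yaw 81.7 F [-0.4 -0.7 -2.3] grip 42.9 open 49.6
  go [ 0.001  0.001 -0.   ] [-0.0003  0.0001  0.0043]
```

View pics/s2.png

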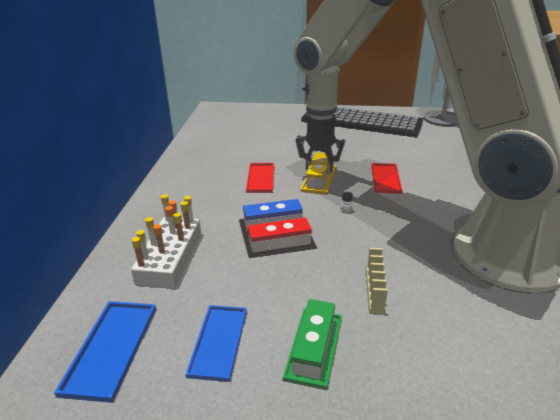

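The side view shows yellow over its bay at (319,178), green flat in its bay at (313,345), and the lower pair undisturbed at (275,225). I set yellow down.

Call:
move_arm --pt "0 0 0 0 0 0.001 0.044" --pt "0 0 0 0 0 0.002 0.044" --pt "0 0 0 0 0 0.003 0.044" --pt "0 0 0 0 0 0.004 0.044" --pt "0 0 0 0 0 0.0045 0.044" --pt "0 0 0 0 0 0.0045 0.044"

```text
clock: 12.55
eef_pos: [440.4, -315.4, 16.6]
tcp_rot: [-3.142, -0.0, 1.426]
contact_force: [-3.2, 1.2, 12.2]
opening: 0.575
grasp_force: 44.8
```

Call:
move_arm --pt "0 0 0 0 0 0 0.054" --pt "0 0 0 0 0 0 0.062" --pt "0 0 0 0 0 0 0.068" --pt "0 0 0 0 0 0 0.072" --pt "0 0 0 0 0 -0.02 0.076" --pt "0 0 0 0 0 -0.07 0.076" --pt "0 0 0 0 0 -0.12 0.08" --pt "0 0 0 0 0 -0.15 0.08"

```text
clock: 13.55
eef_pos: [441.1, -315.9, 168.1]
tcp_rot: [3.139, 0.001, 1.426]
contact_force: [-0.2, 0.6, -0.1]
opening: 0.939
grasp_force: 0.0
```

Run:
```python
from h import *
from rig import grab_frame
p,d=grab_frame('top');cv2.imwrite('pics/t3.png',cv2.resize(p[130:290,120:440,::-1],None,fx=2.4,fy=2.4))
for c in H: print(c,rects(p,c,49))
p,d=grab_frame('side')
for c in ('red','blue'): print(c,[r for r in rects(p,c,49,'side') if 230<r[5][0]<330])
go(535,-35,150,19.3)
```

```text
red [(256, -282, 73, 69, -89.3, (368, 300)), (521, 5, 141, 53, 19.3, (272, 207)), (604, -299, 159, 72, -84.6, (376, 181))]
blue [(547, -78, 142, 53, 18.4, (301, 199)), (594, 300, 157, 70, -89.0, (171, 181)), (776, 333, 204, 93, 89.7, (162, 119))]
green [(428, 297, 156, 67, 81.4, (170, 238))]
yellow [(441, -294, 134, 73, 81.6, (374, 236))]
red [(521, 13, 138, 60, 18.9, (279, 228)), (599, -232, 155, 69, -84.8, (260, 177))]
blue [(548, -75, 137, 48, 18.1, (272, 207))]
t 13.65 pos [ 442.2 -316.7  169.2] yaw 81.7 F [ 0.4 -0.7 -0.2] grip 0.0 open 79.9
  go [ 0.006 -0.     1.089] [0.2922 0.051  0.0186]
```

View pics/t3.png

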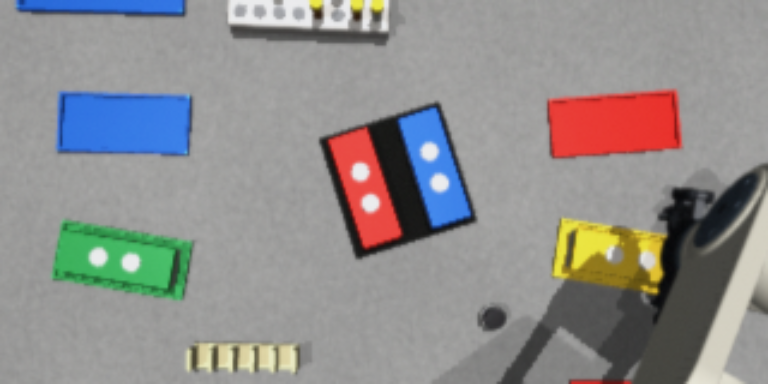

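Yellow sits in its bay (crop (615,255)). Red is now fully visible at about (521,5) and blue at (547,-77). Blue is next.

```bash
python3 -c "
from h import *
go(547,-77,130,18.6)"
```

```text
t 13.65 pos [ 442.2 -316.7  169.2] yaw 81.7 F [ 0.4 -0.7 -0.2] grip 0.0 open 79.9
  go [ 0.006 -0.     1.101] [0.2525 0.0688 0.0388]
```

Call:
move_arm --pt "0 0 0.12 0.02 0.006 0.0 0.08" --pt "0 0 0.28 0.06 0.016 0.003 0.08" --pt "0 0 0.45 0.1 0.027 0.01 0.08" --pt "0 0 0.62 0.145 0.04 0.02 0.08" --pt "0 0 0.79 0.19 0.052 0.03 0.08" --pt "0 0 0.96 0.23 0.063 0.036 0.08" --pt "0.003 0 1.1 0.252 0.069 0.039 0.08" --pt "0.003 0 1.1 0.252 0.069 0.039 0.08"

```text
clock: 14.65
eef_pos: [544.8, -74.7, 125.3]
tcp_rot: [-3.138, 0.003, 0.328]
contact_force: [0.7, -0.0, -0.2]
opening: 0.939
grasp_force: 0.0
```

```bash
python3 -c "
from h import *
from rig import grab_frame
go(547,-77,17,18.6)
p,d=grab_frame('wrist');cv2.imwrite('pics/w3.png',p[:,:,::-1])"
```

```text
t 14.65 pos [544.8 -74.7 125.3] yaw 18.8 F [ 0.7 -0.  -0.2] grip 0.0 open 80.2
  go [-0.003  0.003  0.004] [0.0016 0.0033 0.1083]
```

View pics/w3.png

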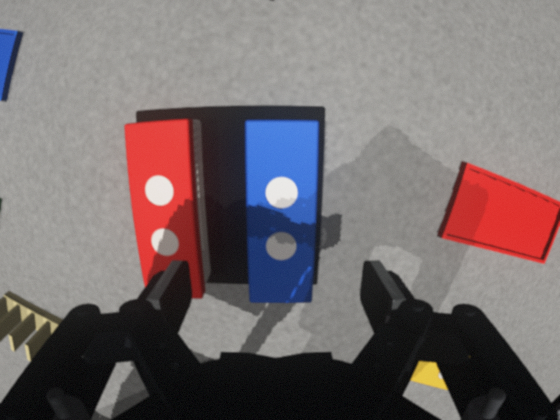

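Blue (column 282) is centred between the fingers (190 and 362). The left finger will go down into the 40 mm gap.

Call:
move_arm --pt "0 0 0.002 0.001 0.002 0.03 0.072" --pt "0 0 0.002 0.001 0.002 0.06 0.072" --pt "0 0 0.002 0.001 0.002 0.09 0.072" --pt "0 0 0.002 0.001 0.002 0.106 0.072" --pt "0 0 0.002 0.001 0.002 0.106 0.072"

```text
clock: 15.32
eef_pos: [545.5, -77.9, 19.7]
tcp_rot: [-3.138, 0.004, 0.324]
contact_force: [1.3, 0.6, 0.3]
opening: 0.844
grasp_force: 0.0
```

```bash
python3 -c "
from h import *
go(547,-77,17,18.6)"
```

```text
t 15.32 pos [545.5 -77.9  19.7] yaw 18.6 F [1.3 0.6 0.3] grip 0.0 open 72.1
  go [-0.003  0.004 -0.   ] [ 0.0018 -0.0004  0.0027]
```

Small tilt corrected in the same call, then grip and lift.

Call:
move_arm --pt "-0.003 0.003 0 0.002 0 0.002 0.072" --pt "-0.003 0.003 0 0.002 0 0.002 0.05" --pt "-0.003 0.003 0 0.002 0 0.002 0.044" --pt "-0.003 0.003 0 0.002 0 0.002 0.044" --pt "-0.003 0.003 0 0.002 0 0.002 0.044" --pt "-0.003 0.003 0 0.002 0 0.002 0.044"

```text
clock: 16.08
eef_pos: [549.1, -76.8, 19.7]
tcp_rot: [3.14, -0.003, 0.324]
contact_force: [-1.0, -0.0, 6.3]
opening: 0.578
grasp_force: 42.4
```

Call:
move_arm --pt "0 0 0 0 0 -0.01 0.044" --pt "0 0 0 0 0 -0.03 0.044" --pt "0 0 0 0 0 -0.07 0.044" --pt "0 0 0 0 0 -0.11 0.044" --pt "0 0 0 0 0 -0.135 0.044" --pt "0 0 0 0 0 -0.135 0.044"

```text
clock: 16.82
eef_pos: [549.4, -76.9, 155.8]
tcp_rot: [3.139, -0.005, 0.324]
contact_force: [0.3, 0.8, -3.6]
opening: 0.579
grasp_force: 42.7
```

```bash
python3 -c "
from h import *
go(599,311,150,89.2)"
```

```text
t 16.82 pos [549.4 -76.9 155.8] yaw 18.6 F [ 0.3  0.8 -3.6] grip 42.7 open 49.4
  go [ 0.005 -0.003 -1.233] [ 0.1705 -0.352   0.0058]
```

Call:
move_arm --pt "0 0 -0.1 0.012 -0.025 0 0.044" --pt "0 0 -0.25 0.033 -0.07 0 0.044" --pt "0 0 -0.42 0.057 -0.12 0.001 0.044" --pt "0 0 -0.59 0.083 -0.172 0.002 0.044" --pt "0 0 -0.76 0.108 -0.224 0.003 0.044" --pt "0 0 -0.93 0.133 -0.276 0.004 0.044" --pt "0.002 -0.002 -1.1 0.155 -0.322 0.004 0.044" --pt "0.003 -0.003 -1.21 0.17 -0.35 0.004 0.044"

```text
clock: 17.82
eef_pos: [596.9, 311.3, 147.6]
tcp_rot: [-3.137, 0.002, 1.54]
contact_force: [-0.2, -1.6, -3.7]
opening: 0.579
grasp_force: 42.6
```

```bash
python3 -c "
from h import *
go(599,312,120,89.2)"
```

```text
t 17.82 pos [596.9 311.3 147.6] yaw 88.2 F [-0.2 -1.6 -3.7] grip 42.6 open 49.4
  go [-0.005  0.002 -0.017] [0.0008 0.0022 0.0276]
```

Call:
move_arm --pt "-0.002 0 -0.017 0.001 0.001 0.01 0.044" --pt "-0.002 0 -0.017 0.001 0.001 0.025 0.044" --pt "-0.002 0 -0.017 0.001 0.001 0.025 0.044" --pt "-0.002 0 -0.017 0.001 0.001 0.025 0.044"

```text
clock: 18.32
eef_pos: [598.9, 309.0, 124.4]
tcp_rot: [-3.141, 0.001, 1.549]
contact_force: [0.4, 0.3, -2.3]
opening: 0.577
grasp_force: 42.6
```

```bash
python3 -c "
from h import *
from rig import grab_frame
go(599,312,18.5,89.2)
p,d=grab_frame('wrist');cv2.imwrite('pics/w4.png',p[:,:,::-1])"
```

```text
t 18.32 pos [598.9 309.  124.4] yaw 88.8 F [ 0.4  0.3 -2.3] grip 42.6 open 49.3
  go [-0.001  0.001 -0.008] [3.100e-03 1.000e-04 1.059e-01]
```

View pics/w4.png

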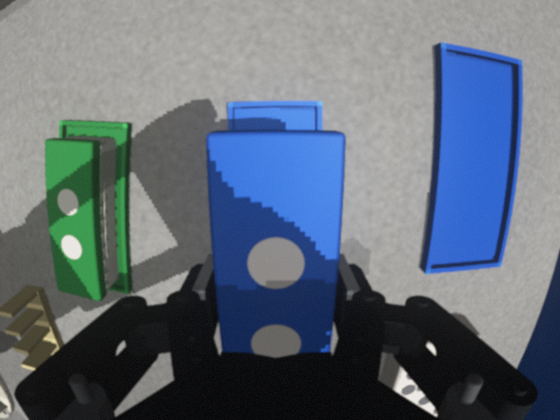

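Blue is square over the smaller blue bay (columns 228–321, cassette centre 276). Next I lower it.

Call:
move_arm --pt "0 0 -0.008 0.002 0 0.03 0.044" --pt "0 0 -0.008 0.003 0 0.065 0.044" --pt "0 0 -0.008 0.003 0 0.09 0.044" --pt "0 0 -0.008 0.003 0 0.099 0.044" --pt "0 0 -0.008 0.003 0 0.101 0.044" --pt "0 0 -0.008 0.003 0 0.102 0.044" --pt "0 0 -0.008 0.003 0 0.102 0.044" --pt "0 0 -0.008 0.003 0 0.102 0.044"

```text
clock: 19.38
eef_pos: [599.4, 313.2, 23.4]
tcp_rot: [3.141, 0.0, 1.559]
contact_force: [0.5, -0.6, -2.6]
opening: 0.577
grasp_force: 42.6
```

```bash
python3 -c "
from h import *
go(599,312,18.5,89.2)"
```

```text
t 19.38 pos [599.4 313.2  23.4] yaw 89.3 F [ 0.5 -0.6 -2.6] grip 42.6 open 49.3
  go [0.001 0.    0.002] [-0.0012 -0.0004  0.0049]
```

Call:
move_arm --pt "0 0 0 -0.001 0 0.001 0.044" --pt "0 0 0 -0.001 0 0.002 0.044" --pt "0 0 0 -0.001 0 0.003 0.044" --pt "0 0 0 -0.001 0 0.004 0.044" --pt "0 0 0 -0.001 0 0.005 0.044" --pt "0 0 0 -0.001 0 0.005 0.044"

```text
clock: 20.12
eef_pos: [599.0, 311.9, 18.7]
tcp_rot: [-3.141, 0.001, 1.559]
contact_force: [-3.6, -2.8, 8.0]
opening: 0.58
grasp_force: 43.9
```

Call:
move_arm --pt "0 0 0 0 0 0 0.054" --pt "0 0 0 0 0 0 0.062" --pt "0 0 0 0 0 0 0.068" --pt "0 0 0 0 0 0 0.072" --pt "0 0 0 0 0 -0.02 0.076" --pt "0 0 0 0 0 -0.07 0.076" --pt "0 0 0 0 0 -0.12 0.08" --pt "0 0 0 0 0 -0.14 0.08"

```text
clock: 21.12
eef_pos: [600.7, 313.0, 162.6]
tcp_rot: [3.137, -0.002, 1.559]
contact_force: [0.0, -1.3, -0.7]
opening: 0.939
grasp_force: 0.0
```

Run:
```python
from h import *
from rig import grab_frame
go(521,5,130,19.2)
p,d=grab_frame('top')
print(rects(p,'red',49))
```

```text
t 21.12 pos [600.7 313.  162.6] yaw 89.3 F [ 0.  -1.3 -0.7] grip 0.0 open 80.2
  go [ 0.003 -0.005  1.224] [-0.309  -0.0762  0.0316]
[(256, -324, 158, 69, -89.3, (384, 301)), (521, 5, 141, 53, 19.3, (272, 207)), (604, -299, 159, 72, -84.8, (376, 181))]
```

Call:
move_arm --pt "0 0 0.1 -0.022 -0.006 0 0.08" --pt "0 0 0.25 -0.062 -0.015 0.003 0.08" --pt "0 0 0.42 -0.107 -0.026 0.01 0.08" --pt "0 0 0.59 -0.152 -0.037 0.017 0.08" --pt "0 0 0.76 -0.197 -0.049 0.023 0.08" --pt "0 0 0.93 -0.242 -0.06 0.028 0.08" --pt "0.001 -0.002 1.09 -0.282 -0.07 0.03 0.08" --pt "0.002 -0.003 1.22 -0.309 -0.076 0.03 0.08"

```text
clock: 22.18
eef_pos: [517.7, 2.4, 127.1]
tcp_rot: [3.142, 0.006, 0.333]
contact_force: [0.8, 0.3, -0.2]
opening: 0.931
grasp_force: 0.0
```

```bash
python3 -c "
from h import *
go(521,5,18,19.2)"
```

```text
t 22.18 pos [517.7   2.4 127.1] yaw 19.1 F [ 0.8  0.3 -0.2] grip 0.0 open 79.5
  go [ 0.     0.006 -0.002] [ 0.0046 -0.0014  0.109 ]
```

Call:
move_arm --pt "0 0.003 0 0.003 -0.001 0.03 0.076" --pt "0 0.003 0 0.003 -0.001 0.06 0.076" --pt "0 0.003 0 0.003 -0.001 0.09 0.076" --pt "0 0.003 0 0.003 -0.001 0.105 0.076" --pt "0 0.003 0 0.003 -0.001 0.108 0.076" --pt "0 0.003 0 0.003 -0.001 0.108 0.076"

```text
clock: 22.92
eef_pos: [521.8, 5.8, 20.3]
tcp_rot: [3.141, 0.001, 0.339]
contact_force: [-0.5, 0.6, -0.0]
opening: 0.889
grasp_force: 0.0
```

```bash
python3 -c "
from h import *
go(521,5,18,19.2)"
```

```text
t 22.93 pos [521.8   5.8  20.3] yaw 19.4 F [-0.5  0.6 -0. ] grip 0.0 open 75.9
  go [0.001 0.001 0.004] [-0.001   0.0005  0.0023]
```

Call:
move_arm --pt "0 0 0.003 -0.001 0 0.001 0.06" --pt "0 0 0.003 -0.001 0 0.001 0.05" --pt "0 0 0.003 -0.001 0 0.001 0.044" --pt "0 0 0.003 -0.001 0 0.001 0.044" --pt "0 0 0.003 -0.001 0 0.001 0.044" --pt "0 0 0.003 -0.001 0 0.001 0.044"

```text
clock: 23.68
eef_pos: [520.7, 5.7, 19.8]
tcp_rot: [3.141, 0.0, 0.336]
contact_force: [-2.2, 2.3, 7.3]
opening: 0.575
grasp_force: 41.6
```

Call:
move_arm --pt "0 0 0 0 0 -0.01 0.044" --pt "0 0 0 0 0 -0.03 0.044" --pt "0 0 0 0 0 -0.07 0.044" --pt "0 0 0 0 0 -0.11 0.044" --pt "0 0 0 0 0 -0.135 0.044" --pt "0 0 0 0 0 -0.135 0.044"

```text
clock: 24.42
eef_pos: [521.8, 5.5, 156.0]
tcp_rot: [3.14, -0.003, 0.336]
contact_force: [0.6, -0.4, -3.1]
opening: 0.577
grasp_force: 43.1
```

```bash
python3 -c "
from h import *
go(610,-308,150,95.3)"
```

```text
t 24.43 pos [521.8   5.5 156. ] yaw 19.2 F [ 0.6 -0.4 -3.1] grip 43.1 open 49.2
  go [ 4.000e-03 -1.000e-03 -1.328e+00] [-0.0201  0.325   0.0066]
```

Call:
move_arm --pt "0 0 -0.1 -0.001 0.02 0 0.044" --pt "0 0 -0.26 -0.004 0.06 0.001 0.044" --pt "0 0 -0.43 -0.006 0.105 0.002 0.044" --pt "0 0 -0.6 -0.009 0.15 0.003 0.044" --pt "0 0 -0.77 -0.012 0.195 0.004 0.044" --pt "0 0 -0.94 -0.014 0.24 0.004 0.044" --pt "0.001 0 -1.11 -0.017 0.285 0.004 0.044" --pt "0.002 0 -1.25 -0.02 0.315 0.004 0.044"

```text
clock: 25.42
eef_pos: [604.9, -300.2, 148.0]
tcp_rot: [-3.137, -0.001, 1.59]
contact_force: [0.0, 0.4, -3.6]
opening: 0.576
grasp_force: 42.9
```

```bash
python3 -c "
from h import *
go(610,-308,125,95.3)"
```

```text
t 25.43 pos [ 604.9 -300.2  148. ] yaw 91.1 F [ 0.   0.4 -3.6] grip 42.9 open 49.2
  go [-0.004 -0.001 -0.073] [-0.008   0.0051  0.0229]
```

Call:
move_arm --pt "-0.002 0 -0.07 -0.008 0.004 0.01 0.044" --pt "-0.002 0 -0.073 -0.008 0.004 0.021 0.044" --pt "-0.002 0 -0.073 -0.008 0.004 0.021 0.044" --pt "-0.002 0 -0.073 -0.008 0.004 0.021 0.044" --pt "-0.002 0 -0.073 -0.008 0.004 0.021 0.044"

```text
clock: 26.05
eef_pos: [609.9, -306.0, 129.6]
tcp_rot: [3.141, 0.0, 1.659]
contact_force: [-0.5, -0.2, -3.3]
opening: 0.571
grasp_force: 42.9
```

```bash
python3 -c "
from h import *
from rig import grab_frame
go(610,-308,18.5,95.3)
p,d=grab_frame('wrist');cv2.imwrite('pics/w5.png',p[:,:,::-1])"
```

```text
t 26.05 pos [ 609.9 -306.   129.6] yaw 95.0 F [-0.5 -0.2 -3.3] grip 42.9 open 48.7
  go [ 0.     0.    -0.004] [-2.000e-03 -1.000e-04  1.111e-01]
```

View pics/w5.png

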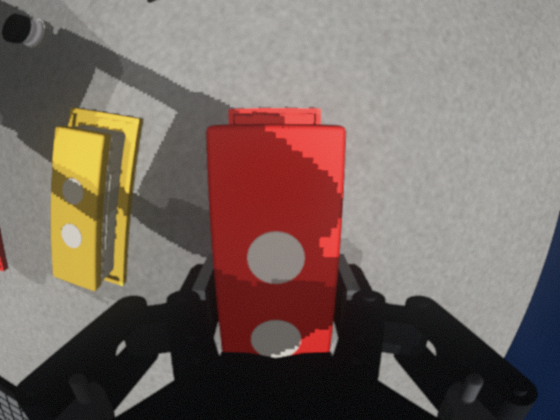

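Red is square over the far red bay (columns 230–321, cassette centre 276). Next I lower it.

Call:
move_arm --pt "0 0 -0.004 -0.002 0 0.03 0.044" --pt "0 0 -0.004 -0.002 0 0.065 0.044" --pt "0 0 -0.004 -0.002 0 0.092 0.044" --pt "0 0 -0.004 -0.002 0 0.103 0.044" --pt "0 0 -0.004 -0.002 0 0.106 0.044" --pt "0 0 -0.004 -0.002 0 0.107 0.044" --pt "0 0 -0.004 -0.002 0 0.107 0.044" --pt "0 0 -0.004 -0.002 0 0.107 0.044"

```text
clock: 27.1
eef_pos: [610.2, -308.6, 23.0]
tcp_rot: [3.141, 0.0, 1.663]
contact_force: [-0.3, 0.0, -2.7]
opening: 0.575
grasp_force: 42.8
```

```bash
python3 -c "
from h import *
go(610,-308,18.5,95.3)"
```

```text
t 27.1 pos [ 610.2 -308.6   23. ] yaw 95.3 F [-0.3  0.  -2.7] grip 42.8 open 49.1
  go [ 0.001  0.    -0.001] [ 0.0006 -0.0001  0.0045]
```

Call:
move_arm --pt "0 0 0 0 0 0.001 0.044" --pt "0 0 0 0 0 0.002 0.044" --pt "0 0 0 0 0 0.003 0.044" --pt "0 0 0 0 0 0.004 0.044" --pt "0 0 0 0 0 0.0045 0.044" --pt "0 0 0 0 0 0.0045 0.044"

```text
clock: 27.85
eef_pos: [609.7, -308.4, 18.8]
tcp_rot: [-3.141, -0.0, 1.663]
contact_force: [-3.8, 1.6, 9.2]
opening: 0.579
grasp_force: 44.5
```

Call:
move_arm --pt "0 0 0 0 0 0 0.054" --pt "0 0 0 0 0 0 0.062" --pt "0 0 0 0 0 0 0.068" --pt "0 0 0 0 0 0 0.072" --pt "0 0 0 0 0 -0.02 0.076" --pt "0 0 0 0 0 -0.07 0.076" --pt "0 0 0 0 0 -0.12 0.08" --pt "0 0 0 0 0 -0.18 0.08"

```text
clock: 28.85
eef_pos: [609.3, -308.2, 200.1]
tcp_rot: [-3.141, -0.0, 1.663]
contact_force: [0.8, -0.8, -0.0]
opening: 0.938
grasp_force: 0.0
```

Call:
move_arm --pt "0 0 0 0.04 -0.02 -0.01 0.08" --pt "0 0 0 0.09 -0.05 -0.02 0.08" --pt "0 0 0 0.14 -0.08 -0.02 0.08" --pt "0 0 0 0.19 -0.11 -0.02 0.08" --pt "0 0 0 0.24 -0.14 -0.02 0.08" --pt "0 0 0 0.28 -0.17 -0.02 0.08" --pt "0 0 0 0.3 -0.18 -0.02 0.08" --pt "0 0 0 0.3 -0.18 -0.02 0.08"

```text
clock: 29.85
eef_pos: [402.6, -25.4, 219.0]
tcp_rot: [3.14, -0.0, 1.665]
contact_force: [0.1, -0.2, 0.4]
opening: 0.937
grasp_force: 0.0
```

Run:
```python
from h import *
from rig import grab_frame
for n in('top','side'):
    p,d=grab_frame(n)
    q=p[90:310,110:430] if n=='top' else p
    cv2.imwrite(f'pics/{n}9.png',cv2.resize(q[:,:,::-1],None,fx=2.2 if n=='top' else 1.4,fy=2.2 if n=='top' else 1.4))
go(400,0,300,90)
```

```text
t 29.95 pos [403.8 -26.5 218.8] yaw 95.3 F [1.2 0.2 0.1] grip 0.0 open 80.4
  go [0.002 0.    0.093] [ 0.0267 -0.0012 -0.0812]
```

View pics/top9.png

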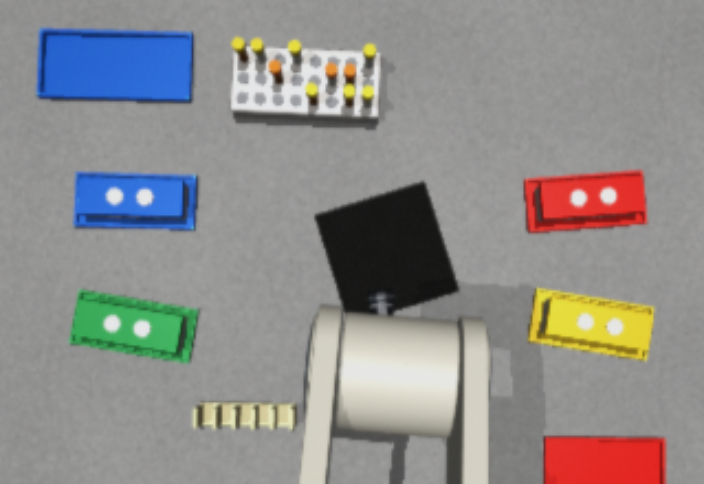

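View pics/side9.png

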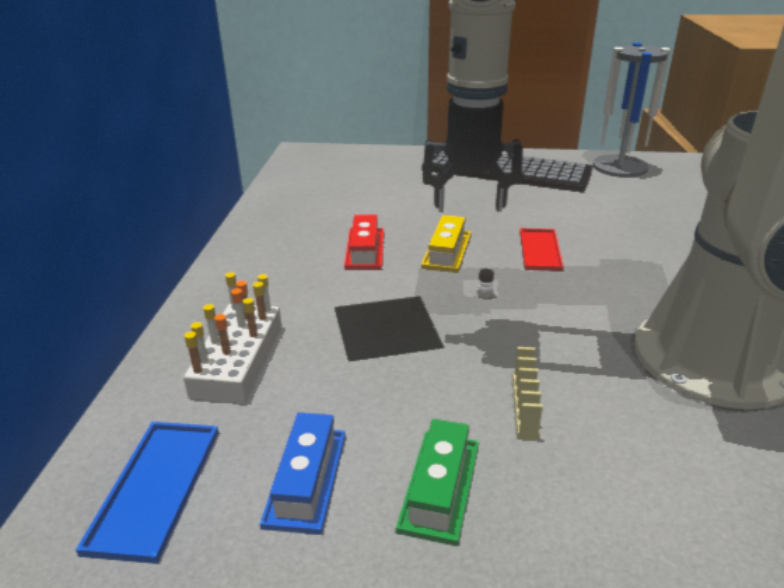

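All four cassettes lie flat inside their own bays: in the top crop, blue (135,200), green (135,325), red (587,200) and yellow (592,322). The rack and vial are untouched and the gripper is clear.

```bash
python3 -c "
from rig import order
print(order.sign_off())"
```

```text
the job is handed in; nothing more can be done
None
```

The job is handed in: all four cassettes lie flat inside the bays of their own colours (far red bay, smaller blue bay), with the tube rack and vial left alone, at about 30 s on the robot's clock.

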